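# Stand up a knocked-over solvent bottle and stow it in the flammables chest

### The job

The solvent bottle has been knocked over on the bench. First swing the yellow flammables chest's lid up and over past its balance point, so that it stays open by itself; then stand the bottle upright on the bench and let go of it, and finally pick it up again and lower it gently, upright, into the chest's empty bay, the one with the blue mat. Leave the lid open for the next bottles, and do not disturb the two bottles in the chest, the tape roll or the calliper.

Things in the scene. Friction and masses are not known exactly. Their poses are not given: they have to be found in the camera images.
- solvent_bottle: White plastic solvent bottle, 142 mm tall, 0.2 to 0.4 kg. Origin: centre of its flat underside; +z runs up its axis. Starts lying on its side (z level). Round body 67 mm across to 85 mm, then rounding in to a blue neck 36 mm across (112 to 128 mm), a round white dish 58 mm across (128 to 139 mm), a stub to 142 mm. Held by the dish it may swing a little between the fingers; leaning up to 0.3 rad it settles upright.
- lid (a joint): Lid of the chest, rad: 0 shut, 1.85 open, leaning back on its stop. The hinge is damped (0.07 N m s/rad); the lid weighs 0.45 kg and balances at about 1.36 rad: below that it sinks shut, above it sinks open. No latch.
- lid_hinge (a point): Point on the hinge axis, middle of the rear rim of the chest, 165 mm above the bench, 60 mm behind the chest's centre. The axis is level, along the chest's y. Fixed to the chest.
- lid_handle (a point): Middle of the black bow handle's bar on the lid's front: bar 12 mm thick, 100 mm clear length along the chest's y, 34 mm free between the bar and the lid's face. Shut, it lies 160 mm in front of the hinge and 10 mm above it (175 mm above the bench); it swings with the lid. Can be pinched from above.
- chest: Yellow sheet-steel flammables chest, fixed to the bench: 120 mm deep (x), 250 mm wide (y), rim 165 mm high, with the 22 mm lid 187 mm. Origin: centre of its underside; its front, with a red diamond, faces -x; +y is its left seen from the robot. Walls 4 mm. Inside three bays side by side, 78 wide by 112 mm deep, centres at y = 82, 0, -82 mm, parted by 100 mm high dividers; floor 12 mm above the bench.
- bay_mat: Blue mat, 108 by 72 by 3 mm, fixed on the floor of the one empty bay (any of the three). Origin: centre of its underside, the bay's centre; its axes are the chest's; its top is 15 mm above the bench.
- amber_bottle: Brown reagent bottle with a black cap, 64 mm across, 140 mm tall, standing loose in one of the bays. Origin: centre of its underside, z up its axis.
- white_bottle: White bottle with a blue cap, 62 mm across, 135 mm tall, standing loose in another bay. Origin: centre of its underside, z up its axis.
- tape_roll: Bystander: roll of amber tape lying flat on the bench, 97 mm across, 15 mm high. Origin: centre of its underside.
- calliper: Bystander: digital calliper lying flat, 69 by 190 by 15 mm, long along its y. Origin: centre of its underside.
- board_vice: Fixed furniture, does not move: low black board vice, 75 (x) by 178 (y) by 47 mm high. Origin: centre of its underside. Behind it and the chest, from x = 0.61, runs a 48 mm high duct.
- parts_drawers: Fixed furniture: blue drawer cabinet at the right, 167 mm high, from x 0.37 to 0.57 and y -0.42 to -0.18. (At the left stands a tall red machine: its base fills x below 0.40, y above 0.35, 84 mm high, its screen x below 0.32, y above 0.35, up to 450 mm.)

How it is judged:
By the outcome, as a careful person would: the job done as asked, in the order asked, and still so for the second after the job is handed in, with the robot touching nothing.
It also fails if it takes over 62 s, if anything falls off the work surface, if the arm or the gripper's body presses on something with over 40 N, if the wrist force passes 120 N, or if a joint passes its speed limit or range.

### The arm

A 7-joint arm with a two-finger parallel gripper is mounted at the origin on the work surface; the furniture and walls round the work are solid. World frame = base frame: x ahead of the robot, y to its left, z up, the work surface at z = 0. Lengths are in m, angles in rad, forces in N, time in s.
With the tool pointing down it reaches from about 0.425 to 0.925 m from the base axis. Payload 6.8 kg.
Tool frame: the origin (TCP) lies midway between the tips of the shut fingers; the grasp point (between the pads) lies 19 mm behind it; x points along the fingers, y is the direction in which the jaws open and shut, and the axes are right-handed (so a half turn about x gives the same grasp; the last joint's range is limited). The gripper opens to 85 mm and grips with 20 to 120 N. Pads are 22 mm wide; open, the fingers measure 114 mm over their backs; the gripper's body (76 mm by 85 mm) begins 54 mm behind the grasp point. The pads swing forward as they close: fully open they stand 13 mm farther back than shut.
Start: joints at [1.215, 0.477, 0.022, 1.555, -0.011, 1.109, -0.083], TCP at [0.166, -0.654, 0.231] pointing down, gripper open.
Joint ranges: [-2.96, 2.96], [-0.34, 2.1], [-1.41, 1.46], [0.24, 2.44], [-1.37, 4.51], [0.17, 1.92], [-2.96, 2.96]. Speed limits (rad/s): [2.39, 2.39, 3.14, 3.14, 3.14, 3.14, 3.14].

### API

Orientations are given as a rotation vector (axis times angle).
In Python, from bench import r, viewer, nets gives the robot as it stands.
- The arm moves only by the shell command python3 -m pendant 'ROWS' [FORCE]. ROWS is JSON, one flat list of numbers, 5 for each row, row after row: the finger opening in mm, from 0 to 85.4, then the shift along the tool's x, y, z in mm, then the turn about the tool's x in rad. A call has 1 to 20 rows; each row shifts and turns the commanded pose from where the row before left it, along the tool's axes as they then stand; what a row does not reach is not made up. A row lasts 1/8 s, in which the tool goes at most 62.5 mm and 10.7 degrees, less where a joint would pass 70% of its speed; a pose out of reach is approached as far as the arm can. A call with a gripper value outside its range is refused whole. The fingers move at their own pace and stop on an object; FORCE is the grip in N (left out, the last holds). Time passes only in rows, so rows that do not move let the fingers close. It gives the time, the measured TCP pose, the force and the opening at its end, in the units of the state.
- r.get_obs(): the state, without advancing time (a new reading comes with each control period).
- viewer.grab_frame(name): name is "side" or "top" or "wrist"; returns (picture, depth): 420x560x3 uint8, red, green, blue; 420x560 float32, m along the optical axis (not along the pixel's ray), 0 where there is no reading.
- viewer.calibration(name): a dict with "mtx" (3x3 intrinsics, pixels), "world_to_cam" (4x4, takes a point from world to camera coordinates). Camera axes: x right, y up, looking along -z (the intrinsics and any distortion apply to the point x, -y, -z); pixel columns grow to the right and rows downward; lengths in m; the calibration is good to about 2 mm. A picture is of the moment at which its call begins: read the wrist's pose just before it. calibration takes no time and is no camera call; for the wrist camera it gives the pose at the moment of the call.
- r.hand_in(): hands the job in, once; it reports no verdict.
Trained networks look in the newest picture that a camera, given by its name, has taken for a name from the list of things; names that differ only in an ending like _2 or _b are one class to them, and where a whole thing is asked for, a point or a joint stands for the part that bears it (a point fixed in the world has none). Each returns a list of dicts, best first, with "score" (0 to 1); they miss things now and then, are a little off and sometimes report something else, mostly with a low value. They report only what shows in the picture. A call takes as long as a camera call.
- nets.look_for(name, camera): "location" ([x, y, z] in m, in world coordinates, good to about 4 mm: the middle of the surface that is visible of it).
- nets.silhouettes(name, camera): "mask" (420x560 bool, what is visible of it).
The state is a dict: "clock": time; "joints": joint angles; "qvel": joint speeds; "tau": joint torques, N m; "tcp_pos": TCP position; "orientation": TCP orientation; "contact_force": force on the tool from outside, world axes, zero at the start; "moment": the same for the moment, N m; "grip_width": finger opening in m.
Only numpy, scipy, OpenCV 4.12 (cv2) and the standard library are available. Lean on these libraries where they do the work, as an engineer would, in place of code of your own. Each camera call takes 0.05 s, during which the arm holds its last target. There are 200 camera calls.

## Working session

There is one attempt and no reset: what is moved stays moved. The work goes in short steps, Python scripts to look and compute and a shell command to move; the robot and the scene stay as the last step left them, time stands still between calls to the robot, and variables do not carry over. Pictures are saved under pics/ and viewed, about 8 in all and at most 12, crops included, and the job is handed in when it is done.

```bash
mkdir -p pics
cat > h.py <<'E'
import numpy as np, cv2
from bench import r, viewer, nets
from scipy.spatial.transform import Rotation as R
def cloud(name):
    img,d=viewer.grab_frame(name); c=viewer.calibration(name)
    K=np.array(c["mtx"]); T=np.linalg.inv(np.array(c["world_to_cam"]))
    v,u=np.mgrid[:420,:560]
    X=(u-K[0,2])/K[0,0]*d; Y=(v-K[1,2])/K[1,1]*d
    P=np.stack([X,-Y,-d,np.ones_like(d)],-1)@T.T
    P=P[...,:3]; P[d<=0]=np.nan
    return img,P
def save(n,img): cv2.imwrite("pics/"+n,img[...,::-1])
def st():
    o=r.get_obs(); print("t",o["clock"],"tcp",np.round(o["tcp_pos"],4),"R\n",np.round(R.from_rotvec(o["orientation"]).as_matrix(),3),"F",np.round(o["contact_force"],1),"w",o["grip_width"],"q",np.round(o["joints"],2))
E
python3 - <<'E'
from h import *
st()
ims=[]
for c in ["top","side"]:
    img,P=cloud(c); ims.append(img); np.save(f"P_{c}.npy",P); cal=viewer.calibration(c); print(c,[k for k in cal], np.round(np.linalg.inv(np.array(cal["world_to_cam"]))[:3,3],2))
    for n in ["solvent_bottle","chest","lid_handle","tape_roll","calliper","board_vice","bay_mat","amber_bottle","white_bottle"]:
        print(c,n,[(np.round(x["location"],3).tolist(),round(x["score"],2)) for x in nets.look_for(n,c)[:2]])
save("a_top.png",ims[0]);save("a_side.png",ims[1])
E
```

```text
t 0.0 tcp [ 0.1654 -0.6538  0.2303] R
 [[-0.001  0.245 -0.969]
 [ 0.002 -0.969 -0.245]
 [-1.    -0.002  0.   ]] F [-0.3  0.3  0.2] w 0.08566890192467456 q [ 1.21  0.48  0.02  1.56 -0.01  1.11 -0.08]
top ['mtx', 'world_to_cam'] [-0.27  0.33  1.08]
top solvent_bottle [([0.398, 0.188, 0.054], 0.71)]
top chest [([0.478, 0.312, 0.186], 0.73)]
top lid_handle [([0.513, 0.32, 0.186], 0.65)]
top tape_roll [([0.38, 0.022, 0.018], 0.83)]
top calliper [([0.364, -0.224, 0.01], 0.75)]
top board_vice [([0.512, 0.317, 0.19], 0.68)]
top bay_mat []
top amber_bottle []
top white_bottle [([0.515, 0.316, 0.184], 0.28)]
side ['mtx', 'world_to_cam'] [-0.85  0.13  1.08]
side solvent_bottle [([0.392, 0.186, 0.048], 0.73)]
side chest [([0.473, 0.323, 0.135], 0.7)]
side lid_handle [([0.501, 0.325, 0.186], 0.86)]
side tape_roll []
side calliper []
side board_vice []
side bay_mat [([0.472, 0.323, 0.135], 0.21)]
side amber_bottle [([0.367, -0.241, 0.011], 0.36)]
side white_bottle []
```

View pics/a_top.png

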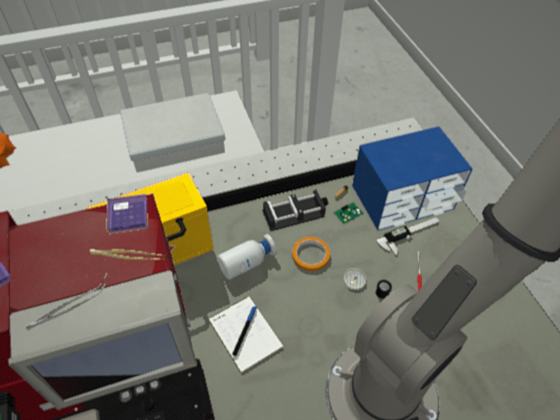

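View pics/a_side.png

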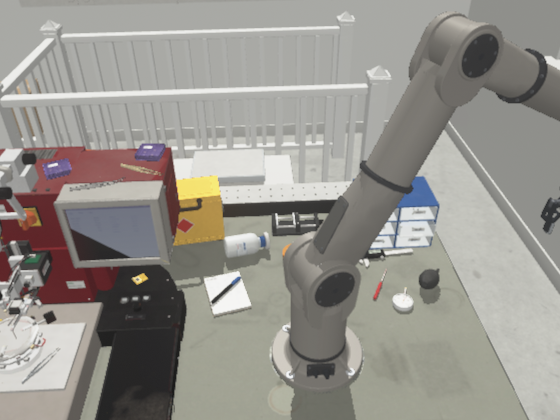

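The pictures show the shut yellow chest behind the red machine (top ~(185,225)), its black handle at (178,228), the bottle lying at (245,258) with the blue neck pointing right, tape at (311,254) and calliper at (408,235). Now the geometry.

Run:
```python
from h import *
def net(n,c):
    m=nets.silhouettes(n,c); return m[0]["mask"] if m else None
for c in ["top","side"]:
    img,P=cloud(c); hsv=cv2.cvtColor(img,cv2.COLOR_RGB2HSV)
    z=P[...,2]
    near=(P[...,0]>.3)&(P[...,0]<.7)&(P[...,1]>.1)&(P[...,1]<.5)
    yel=(abs(hsv[...,0].astype(int)-25)<6)&(hsv[...,1]>150)&near
    top=P[yel&(z>.178)]; print(c,"lid top",len(top),top.min(0).round(3),top.max(0).round(3),np.median(top[:,2]))
    rect=cv2.minAreaRect(top[:,:2].astype(np.float32)*1000); print(" rect",rect, cv2.boxPoints(rect).round(0).tolist())
    fr=P[yel&(z<.13)&(z>.03)]; print(" low yellow",len(fr),fr.min(0).round(3),fr.max(0).round(3))
    A=fr[:,:2]; m=np.median(A,0)
    vx,vy,x0,y0=cv2.fitLine(A.astype(np.float32),cv2.DIST_HUBER,0,.003,.001).ravel(); print(" front line dir deg",np.degrees(np.arctan2(vy,vx)),x0,y0)
    m=net("lid_handle",c)
    if m is not None:
        blk=(hsv[...,2]<70)&near&(z>.15)&(z<.2)&(P[...,0]<.52)&(P[...,1]<.345); h=P[blk]; print(" handle",len(h),np.percentile(h,[5,50,95],axis=0).round(3).tolist())
    m=net("solvent_bottle",c); p=P[m]; p=p[np.isfinite(p[:,0])&(p[:,2]>.006)]
    mn=p[:,:2].mean(0); w,v=np.linalg.eigh(np.cov((p[:,:2]-mn).T)); a=v[:,1]; a=a if a[1]<0 else -a
    s=(p[:,:2]-mn)@a; q=(p[:,:2]-mn)@np.array([-a[1],a[0]])
    print(" bottle",len(p),mn.round(3),"axis",np.degrees(np.arctan2(a[1],a[0])).round(1),np.percentile(s,[1,99]).round(3),"zmax",np.percentile(p[:,2],99).round(3))
    for lo in np.arange(s.min(),s.max(),.012):
        k=(s>=lo)&(s<lo+.012)
        if k.sum()>3: print("   s%.3f n%d q %.3f %.3f zmax %.3f ridge q %.3f"%(lo+.006,k.sum(),q[k].min(),q[k].max(),p[k][:,2].max(),np.median(q[k][p[k][:,2]>p[k][:,2].max()-.004])), p[k].mean(0).round(3), img[m&np.isfinite(P[...,0])&(z>.006)][k].mean(0).round(0))
```

```text
top lid top 1938 [0.301 0.253 0.178] [0.59  0.5   0.466] 0.1888252793804191
 rect ((439.6488342285156, 362.8642578125), (277.0980224609375, 232.562744140625), 9.356082916259766) [[284.0, 455.0], [322.0, 226.0], [595.0, 271.0], [557.0, 500.0]]
 low yellow 921 [0.459 0.237 0.03 ] [0.619 0.357 0.13 ]
 front line dir deg -82.2434 0.46874198 0.29971722
 handle 128 [[0.417, 0.314, 0.176], [0.432, 0.322, 0.181], [0.462, 0.341, 0.185]]
 bottle 1393 [0.403 0.186] axis -76.4 [-0.06   0.079] zmax 0.07
   s-0.054 n224 q -0.023 0.041 zmax 0.071 ridge q 0.011 [0.394 0.241 0.047] [148. 153. 148.]
   s-0.042 n129 q -0.023 0.037 zmax 0.071 ridge q 0.009 [0.39  0.226 0.057] [175. 180. 175.]
   s-0.030 n129 q -0.024 0.036 zmax 0.071 ridge q 0.009 [0.394 0.215 0.057] [175. 180. 175.]
   s-0.018 n130 q -0.024 0.039 zmax 0.072 ridge q 0.011 [0.397 0.203 0.057] [176. 181. 177.]
   s-0.006 n121 q -0.025 0.035 zmax 0.071 ridge q 0.012 [0.399 0.191 0.056] [168. 176. 175.]
   s0.006 n122 q -0.025 0.037 zmax 0.070 ridge q 0.013 [0.402 0.18  0.056] [174. 179. 175.]
   s0.018 n125 q -0.024 0.036 zmax 0.069 ridge 
[... 1398 characters left out ...]
7 zmax 0.070 ridge q 0.013 [0.39  0.188 0.051] [185. 188. 190.]
   s0.003 n76 q -0.020 0.025 zmax 0.072 ridge q 0.011 [0.394 0.176 0.051] [195. 196. 194.]
   s0.015 n72 q -0.026 0.034 zmax 0.072 ridge q 0.018 [0.397 0.165 0.051] [196. 197. 194.]
   s0.027 n74 q -0.019 0.028 zmax 0.069 ridge q 0.011 [0.401 0.154 0.051] [193. 194. 191.]
   s0.039 n40 q -0.019 0.027 zmax 0.066 ridge q 0.015 [0.406 0.144 0.048] [179. 180. 177.]
   s0.051 n38 q -0.012 0.024 zmax 0.053 ridge q 0.011 [0.414 0.132 0.042] [101. 116. 141.]
   s0.063 n68 q -0.017 0.081 zmax 0.063 ridge q 0.014 [0.419 0.12  0.041] [129. 135. 146.]
   s0.075 n44 q -0.013 0.078 zmax 0.065 ridge q 0.014 [0.417 0.11  0.046] [183. 181. 175.]
```

```bash
cat >> h.py <<'E'
def plan(*legs, start=None):
    """legs: (xyz or None, yaw of tool y in deg or None, opening mm, rows). prints rounded tool-axis rows (tool points down)."""
    o=r.get_obs(); M=R.from_rotvec(o["orientation"]).as_matrix()
    p=np.array(o["tcp_pos"]); yaw=np.arctan2(M[1,1],M[0,1])
    for xyz,yd,w,n in legs:
        t=p if xyz is None else np.array(xyz,float); ty=yaw if yd is None else np.radians(yd)
        d=(ty-yaw+np.pi)%(2*np.pi)-np.pi
        out=[]; p0=p.copy(); y0=yaw
        for i in range(n):
            c,s=np.cos(yaw),np.sin(yaw)
            e=p0+(t-p0)*(i+1)/n-p; yv=np.array([c,s,0]); zv=np.cross([0,0,-1],yv)
            row=[w,round(-e[2]*1000,1),round(e@yv*1000,1),round(e@zv*1000,1),round(-(y0+d*(i+1)/n-yaw),3)]
            out.append(row); p=p+np.array([0,0,-1])*row[1]/1000+yv*row[2]/1000+zv*row[3]/1000; yaw-=row[4]
        print(",".join(",".join("%g"%x for x in q) for q in out)+",")
E
python3 -c "
from h import *
plan(((.45,-.45,.36),-50,85,7),((.6,-.05,.36),-20,85,8),((.47,.30,.40),8,85,8))"
```

```text
85,-18.4,-18.3,-46.6,-0.064,85,-18.4,-15.4,-47.6,-0.065,85,-18.4,-12.2,-48.5,-0.064,85,-18.3,-9,-49.2,-0.064,85,-18.4,-6,-49.7,-0.065,85,-18.4,-2.6,-50,-0.064,85,-18.4,0.5,-50,-0.064,
85,0,-26.3,-46.5,-0.065,85,0,-23.2,-48.1,-0.066,85,0,-19.9,-49.5,-0.065,85,0,-16.7,-50.7,-0.066,85,0,-13.4,-51.7,-0.065,85,0,-9.9,-52.5,-0.066,85,0,-6.5,-53,-0.065,85,0,-3,-53.3,-0.066,
85,-5,-30.2,-35.6,-0.061,85,-5,-28,-37.3,-0.061,85,-5,-25.7,-39,-0.061,85,-5,-23.3,-40.4,-0.061,85,-5,-20.7,-41.8,-0.061,85,-5,-18.1,-43,-0.061,85,-5,-15.5,-44.1,-0.062,85,-5,-12.8,-44.9,-0.061,
```

```bash
python3 -m pendant '[85,-18,-18,-47,-0.064,85,-18,-15,-48,-0.065,85,-18,-12,-48,-0.064,85,-18,-9,-49,-0.064,85,-18,-6,-50,-0.065,85,-18,-3,-50,-0.064,85,-18,0,-50,-0.064,85,0,-26,-46,-0.065,85,0,-23,-48,-0.066,85,0,-20,-49,-0.065,85,0,-17,-51,-0.066,85,0,-13,-52,-0.065,85,0,-10,-52,-0.066,85,0,-6,-53,-0.065,85,0,-3,-53,-0.066]' && python3 -m pendant '[85,-5,-30,-36,-0.061,85,-5,-28,-37,-0.061,85,-5,-26,-39,-0.061,85,-5,-23,-40,-0.061,85,-5,-21,-42,-0.061,85,-5,-18,-43,-0.061,85,-5,-15,-44,-0.062,85,-5,-13,-45,-0.061,85,0,0,0,0]'
python3 - <<'E'
from h import *
st()
img,P=cloud("wrist"); save("b_wrist.png",img); np.save("Pw.npy",P)
for n in ["lid_handle","solvent_bottle","chest"]:
    print(n,[(np.round(x["location"],3).tolist(),round(x["score"],2)) for x in nets.look_for(n,"wrist")[:2]])
hsv=cv2.cvtColor(img,cv2.COLOR_RGB2HSV); z=P[...,2]
yel=(abs(hsv[...,0].astype(int)-25)<6)&(hsv[...,1]>150)
A=P[yel&(abs(z-.187)<.008)][:,:2]; rc=cv2.minAreaRect((A*1000).astype(np.float32)); print(len(A),rc,cv2.boxPoints(rc).round().tolist())
E
```

```text
clock: 3.18
tcp_pos: [0.6004, -0.0501, 0.3575]
orientation: [1.46, 1.024, -1.46]
contact_force: [0.3, -0.1, -0.2]
grip_width: 0.0846
clock: 4.3
tcp_pos: [0.4678, 0.3027, 0.3981]
orientation: [1.101, 1.277, -1.098]
contact_force: [0.4, 0.0, -0.4]
grip_width: 0.085
t 4.3 tcp [0.4678 0.3027 0.3981] R
 [[ 0.     0.989  0.147]
 [ 0.002  0.147 -0.989]
 [-1.     0.001 -0.002]] F [ 0.4  0.  -0.4] w 0.08504702594510936 q [-0.07  0.24 -0.74  1.57  0.16  1.39 -0.69]
lid_handle [([0.511, 0.378, 0.186], 0.98)]
solvent_bottle [([0.416, 0.193, 0.057], 0.63), ([0.391, 0.018, 0.013], 0.47)]
chest [([0.511, 0.381, 0.19], 0.74)]
27563 ((521.9634399414062, 360.35516357421875), (120.2554702758789, 208.9724884033203), 7.71903657913208) [[448.0, 456.0], [476.0, 249.0], [596.0, 265.0], [568.0, 472.0]]
```

View pics/b_wrist.png

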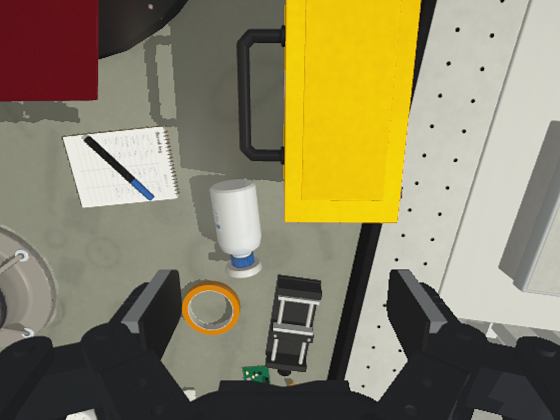

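The wrist view shows the whole handle (bar at column 243, rows 38–155), the bottle with its dish at (243,268), and the tape at (210,307).

Run:
```python
from h import *
P=np.load("Pw.npy"); img=cv2.imread("pics/b_wrist.png"); z=P[...,2]
v,u=np.mgrid[:420,:560]; dark=img.max(-1)<80
b=dark&(u<252)&(u>230)&(v<170)&(abs(z-.178)<.012); h=P[b]
a=np.radians(7.7);X=np.array([np.cos(a),np.sin(a)]);Y=np.array([-X[1],X[0]])
print("bar chest x",np.percentile(h[:,:2]@X,[2,50,98]),"y",np.percentile(h[:,:2]@Y,[1,99]),"z",np.percentile(h[:,2],[5,95]))
m=(np.percentile(h[:,:2]@X,50))*X+Y*np.mean(np.percentile(h[:,:2]@Y,[1,99])); print("bar mid",m)
fl=cv2.fitLine(h[:,:2].astype(np.float32),cv2.DIST_HUBER,0,.01,.01).ravel(); print("yaw",np.degrees(np.arctan2(fl[1],fl[0])))
C=m+.1*X; print("chest centre",C, "hinge",m+.16*X)
g=m-.015*Y
for th in np.arange(0,1.7,.1):
    f=.16*np.cos(th)-.01*np.sin(th); hh=.165+.16*np.sin(th)+.01*np.cos(th)
    q=g+(.16-f)*X; print(round(th,2),q.round(4),round(hh,4))
t=g; plan(((*t,.25),7.7,40,4),((*t,.164),7.7,40,4))
```

```text
bar chest x [0.45992991 0.46655028 0.47295619] y [0.25093413 0.36562595] z [0.17666662 0.18176812]
bar mid [0.42103822 0.36801163]
yaw -82.799904
chest centre [0.52013654 0.38141025] hinge [0.57959553 0.38944942]
0.0 [0.423  0.3531] 0.175
0.1 [0.4248 0.3534] 0.1909
0.2 [0.4282 0.3538] 0.2066
0.3 [0.4331 0.3545] 0.2218
0.4 [0.4394 0.3554] 0.2365
0.5 [0.4472 0.3564] 0.2505
0.6 [0.4563 0.3576] 0.2636
0.7 [0.4667 0.3591] 0.2757
0.8 [0.4782 0.3606] 0.2867
0.9 [0.4908 0.3623] 0.2965
1.0 [0.5043 0.3641] 0.305
1.1 [0.5185 0.3661] 0.3121
1.2 [0.5334 0.3681] 0.3177
1.3 [0.5487 0.3701] 0.3218
1.4 [0.5644 0.3723] 0.3244
1.5 [0.5803 0.3744] 0.3253
1.6 [0.5961 0.3765] 0.3246
40,36.8,-10,-15.6,0.001,40,36.7,-10,-15.5,0.001,40,36.8,-10,-15.6,0,40,36.7,-10,-15.5,0.001,
40,21.5,0,-0,0,40,21.5,0,-0,0,40,21.5,0,-0,0,40,21.5,0,-0,0,
```

```bash
python3 -m pendant '[34,37,-10,-15.5,0,34,37,-10,-15.5,0,34,37,-10,-15.5,0,34,37,-10,-15.5,0,34,0,0,0,0]' 25 && python3 -c "
from h import *
st()
t=(.423,.3531); plan(((*t,.156),7.7,34,6))
"
```

```text
clock: 5.12
tcp_pos: [0.4208, 0.3525, 0.247]
orientation: [1.101, 1.273, -1.11]
contact_force: [0.6, -0.4, 0.8]
grip_width: 0.0339
t 5.125 tcp [0.4208 0.3525 0.247 ] R
 [[-0.004  0.99   0.14 ]
 [-0.004  0.14  -0.99 ]
 [-1.    -0.005  0.003]] F [ 0.6 -0.4  0.8] w 0.03390707672951052 q [-0.2   0.35 -0.75  1.8   0.26  1.1  -0.91]
34,15.2,0.4,-0,0.001,34,15.1,0.3,-0.1,0.001,34,15.2,0.4,-0,0.001,34,15.1,0.4,-0.1,0.001,34,15.2,0.4,-0,0.001,34,15.2,0.3,-0.1,0.001,
```

```bash
python3 -m pendant '[34,20,0.5,0,0,34,20,0.5,0,0,34,20,0.5,0,0,34,20,0.5,0,0,34,11,0,0,0,34,0,0,0,0]' 25 && python3 -m pendant '[5,0,0,0,0,5,0,0,0,0,5,0,0,0,0,5,0,0,0,0]' 25
python3 - <<'E'
from h import *
o=r.get_obs();p=np.array(o["tcp_pos"])
th=np.array([0,.1,.2,.3,.4,.5,.6,.7,.8,.9,1,1.1,1.2,1.3,1.4,1.5,1.6,1.7,1.75])
f=.16*np.cos(th)-.01*np.sin(th); h=.16*np.sin(th)+.01*np.cos(th)
print([( -round(a*1000,1),-round(b*1000,1)) for a,b in zip(np.diff(h),np.diff(f))])
E
```

```text
clock: 5.88
tcp_pos: [0.4236, 0.3542, 0.1573]
orientation: [1.104, 1.273, -1.107]
contact_force: [-0.3, 0.6, -0.6]
grip_width: 0.0341
clock: 6.38
tcp_pos: [0.4204, 0.3544, 0.1587]
orientation: [1.1, 1.275, -1.108]
contact_force: [-10.8, -4.0, 6.6]
grip_width: 0.0108
[(np.float64(-15.9), np.float64(1.8)), (np.float64(-15.7), np.float64(3.4)), (np.float64(-15.2), np.float64(4.9)), (np.float64(-14.7), np.float64(6.4)), (np.float64(-14.0), np.float64(7.9)), (np.float64(-13.1), np.float64(9.2)), (np.float64(-12.1), np.float64(10.5)), (np.float64(-11.0), np.float64(11.6)), (np.float64(-9.8), np.float64(12.7)), (np.float64(-8.5), np.float64(13.6)), (np.float64(-7.1), np.float64(14.4)), (np.float64(-5.6), np.float64(15.0)), (np.float64(-4.1), np.float64(15.5)), (np.float64(-2.5), np.float64(15.8)), (np.float64(-0.9), np.float64(16.0)), (np.float64(0.7), np.float64(16.0)), (np.float64(2.3), np.float64(15.9)), (np.float64(1.7), np.float64(7.8))]
```

```bash
python3 -m pendant '[5,0,-3,0,0,5,-8,0.5,0,0,5,-8,1.3,0,0,5,-15.7,3.4,0,0,5,-15.2,5,0,0,5,-14.7,6.4,0,0]' && python3 -m pendant '[5,-14,8,0,0,5,-13,9.2,0,0,5,-12,10.5,0,0,5,-11,11.6,0,0,5,0,0,0,0]'; python3 -c "
from h import *
st()"
```

```text
clock: 7.12
tcp_pos: [0.436, 0.3565, 0.2211]
orientation: [1.103, 1.274, -1.107]
contact_force: [-5.4, 1.0, -0.9]
grip_width: 0.011
clock: 7.75
tcp_pos: [0.4748, 0.3622, 0.2736]
orientation: [1.104, 1.273, -1.107]
contact_force: [-14.7, -5.9, 13.9]
grip_width: 0.0108
t 7.75 tcp [0.4748 0.3622 0.2736] R
 [[-0.002  0.99   0.14 ]
 [-0.001  0.14  -0.99 ]
 [-1.    -0.002  0.001]] F [-14.7  -5.9  13.9] w 0.01076607163543121 q [-0.2   0.4  -0.73  1.66  0.28  1.19 -0.86]
```

```bash
python3 -m pendant '[5,-1.5,-1.5,0.5,0,5,-10,12,0,0,5,-8.5,13,0,0,5,-7.2,14,0,0,5,-5.8,15,0,0,5,-4.3,15.5,0,0,5,0,0,0,0]' && python3 -m pendant '[5,-2.8,15.8,0,0,5,-1.2,16,0,0,5,0.4,16,0,0,5,2.1,16,0,0,5,0,0,0,0]'; python3 -c "
from h import *
st()"
```

```text
clock: 8.62
tcp_pos: [0.5455, 0.3721, 0.3098]
orientation: [1.11, 1.272, -1.102]
contact_force: [-2.5, 2.4, 5.6]
grip_width: 0.0112
clock: 9.25
tcp_pos: [0.6086, 0.3806, 0.31]
orientation: [1.109, 1.272, -1.103]
contact_force: [-0.3, 3.1, 1.0]
grip_width: 0.0111
t 9.25 tcp [0.6086 0.3806 0.31  ] R
 [[ 0.003  0.99   0.139]
 [ 0.003  0.139 -0.99 ]
 [-1.     0.003 -0.003]] F [-0.3  3.1  1. ] w 0.011058747660203727 q [-0.24  0.58 -0.67  1.31  0.35  1.37 -0.75]
```

```bash
python3 -m pendant '[34,0,0,0,0,34,0,0,0,0,34,-30,0,0,0,34,-40,0,0,0,60,-40,0,0,0,85,0,-30,0,0,85,0,-45,20,0,85,0,-45,30,0,85,0,-30,30,0,85,0,0,0,0]'
python3 - <<'E'
from h import *
st()
img,P=cloud("wrist"); save("c_wrist.png",img); np.save("Pw.npy",P)
for n in ["bay_mat","solvent_bottle","amber_bottle","white_bottle","lid","tape_roll"]:
    print(n,[(np.round(x["location"],3).tolist(),round(x["score"],2)) for x in nets.look_for(n,"wrist")[:2]])
E
```

```text
clock: 10.5
tcp_pos: [0.4685, 0.2766, 0.4195]
orientation: [1.106, 1.267, -1.108]
contact_force: [-0.1, 0.5, 0.1]
grip_width: 0.0851
t 10.5 tcp [0.4685 0.2766 0.4195] R
 [[ 0.002  0.991  0.137]
 [-0.003  0.137 -0.991]
 [-1.     0.002  0.004]] F [-0.1  0.5  0.1] w 0.08510927059916029 q [-0.03  0.21 -0.74  1.56  0.14  1.43 -0.64]
bay_mat []
solvent_bottle [([0.414, 0.193, 0.056], 0.69), ([0.509, 0.382, 0.112], 0.49)]
amber_bottle []
white_bottle [([0.508, 0.382, 0.114], 0.88), ([0.612, 0.372, 0.231], 0.39)]
lid [([0.612, 0.372, 0.234], 0.77)]
tape_roll [([0.389, 0.018, 0.014], 0.69)]
```

View pics/c_wrist.png

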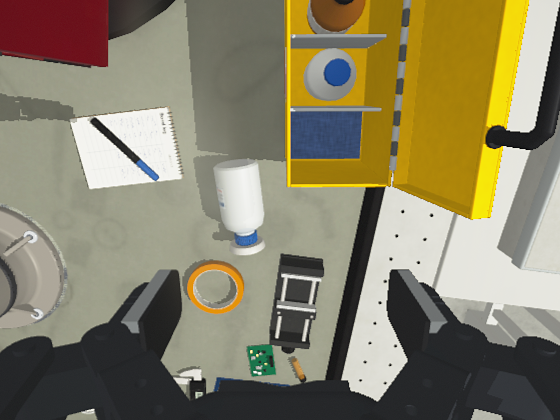

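The lid rests open; the mat bay is the nearest right one (mat at (325,135)), white bottle in the middle, amber at left. The bottle is unmoved, dish at (247,243).

Run:
```python
from h import *
P=np.load("Pw.npy"); img=cv2.imread("pics/c_wrist.png")[...,::-1]; z=P[...,2]
v,u=np.mgrid[:420,:560]
hsv=cv2.cvtColor(img.copy(),cv2.COLOR_RGB2HSV)
mat=(hsv[...,0]>100)&(hsv[...,0]<125)&(hsv[...,1]>80)&(u>285)&(u<375)&(v>105)&(v<165)&(z<.03)
A=P[mat]; rc=cv2.minAreaRect((A[:,:2]*1000).astype(np.float32)); print("mat",len(A),np.median(A[:,2]),rc,cv2.boxPoints(rc).round().tolist())
yel=(abs(hsv[...,0].astype(int)-25)<6)&(hsv[...,1]>150)&(abs(z-.165)<.006)&(u<400); A=P[yel]; rc=cv2.minAreaRect((A[:,:2]*1000).astype(np.float32)); print("rim",len(A),rc,cv2.boxPoints(rc).round().tolist())
b=(z>.012)&(u>205)&(u<275)&(v>150)&(v<258); p=P[b]
a0=np.radians(-76); a=np.array([np.cos(a0),np.sin(a0)])
for it in range(2):
    n=np.array([-a[1],a[0]]); o=np.array([.40,.19]); s=(p[:,:2]-o)@a;q=(p[:,:2]-o)@n
    pts=[]
    for lo in np.arange(s.min(),s.max(),.008):
        k=(s>=lo)&(s<lo+.008)
        if k.sum()<8: continue
        rr=k&(p[:,2]>p[k][:,2].max()-.003); pts.append((lo+.004,np.median(q[rr]),p[k][:,2].max(),q[k].min(),q[k].max()))
    pts=np.array(pts); body=pts[1:8]
    c=np.polyfit(pts[1:9,0],pts[1:9,1],1); dev=np.arctan(c[0]); 
    if it==0: an=np.arctan2(a[1],a[0])+dev; a=np.array([np.cos(an),np.sin(an)])
print(pts.round(4)); print("axis deg",np.degrees(an),"a",a,"offset q",c[1])
print("s range",np.percentile(s,[.5,99.5]))
top=s.max()-.002; d=o+n*np.median(pts[1:9,1])+a*0
print("axis point at s=0",d,"dish mid est",d+a*(s.max()-.0085),"s max",s.max())
```

```text
mat 3180 0.015658111469045943 ((530.3497924804688, 304.86810302734375), (104.4024658203125, 69.03875732421875), 8.045012474060059) [[474.0, 332.0], [483.0, 263.0], [587.0, 278.0], [577.0, 346.0]]
rim 1664 ((526.6561279296875, 356.89141845703125), (129.00546264648438, 190.2222442626953), 7.928338527679443) [[450.0, 442.0], [476.0, 254.0], [604.0, 272.0], [577.0, 460.0]]
[[-0.0528  0.0132  0.0697 -0.0194  0.0466]
 [-0.0448  0.0139  0.0692 -0.0173  0.0468]
 [-0.0368  0.0135  0.0686 -0.0186  0.0467]
 [-0.0288  0.0143  0.0679 -0.0184  0.047 ]
 [-0.0208  0.0142  0.0684 -0.0186  0.0471]
 [-0.0128  0.0125  0.0679 -0.0182  0.0471]
 [-0.0048  0.0138  0.0676 -0.0186  0.0471]
 [ 0.0032  0.0141  0.0677 -0.0177  0.0469]
 [ 0.0112  0.0137  0.0678 -0.0173  0.0473]
 [ 0.0192  0.0137  0.067  -0.0181  0.0473]
 [ 0.0272  0.0142  0.0668 -0.0181  0.0472]
 [ 0.0352  0.0152  0.0653 -0.0153  0.0451]
 [ 0.0432  0.0134  0.0623 -0.0135  0.0439]
 [ 0.0512  0.014   0.0537  0.0011  0.031 ]
 [ 0.0592  0.0144  0.0495 -0.0029  0.032 ]
 [ 0.0672  0.0141  0.0494 -0.0025  0.0317]
 [ 0.0752  0.0136  0.0591 -0.0136  0.0418]
 [ 0.0832  0.0145  0.0603 -0.0142  0.0427]]
axis deg -77.08340984191364 a [ 0.22353235 -0.97469651] offset q 0.01373669593330564
s range [-0.05638436  0.0827829 ]
axis point at s=0 [0.41351559 0.1930996 ] dish mid est [0.43033671 0.11975234] s max 0.08375138170416224
```

Run:
```python
from h import *
P=np.load("Pw.npy"); z=P[...,2]; v,u=np.mgrid[:420,:560]
b=(z>.03)&(z<.06)&(u>268)&(u<330)&(v>245)&(v<350); A=P[b][:,:2]; rc=cv2.minAreaRect((A*1000).astype(np.float32)); print("vice",rc,cv2.boxPoints(rc).round().tolist())
a=np.array([.2235,-.9747]); g=np.array([.4135,.1931])+.0757*a; print(g)
plan(((*g,.12),12.9,72,7),((*g,.008),12.9,72,6))
```

```text
vice ((525.4710693359375, 9.604537963867188), (172.92086791992188, 71.41068267822266), 89.974609375) [[490.0, -77.0], [561.0, -77.0], [561.0, 96.0], [490.0, 96.0]]
[0.43041895 0.11931521]
72,42.6,-8.8,22,-0.012,72,42.6,-9.1,21.8,-0.012,72,42.7,-9.3,21.8,-0.012,72,42.6,-9.6,21.6,-0.012,72,42.6,-9.9,21.6,-0.012,72,42.6,-10.1,21.4,-0.012,72,42.6,-10.3,21.3,-0.012,
72,18.7,-0,-0,-0,72,18.6,-0,-0,-0,72,18.7,-0,-0,-0,72,18.7,-0,-0,-0,72,18.7,-0,-0,-0,72,18.6,-0,-0,-0,
```

```bash
python3 -m pendant '[72,42.6,-9,22,-0.012,72,42.6,-9,22,-0.012,72,42.6,-9.3,22,-0.012,72,42.6,-9.6,21.6,-0.012,72,42.6,-10,21.5,-0.012,72,42.6,-10,21.4,-0.012,72,42.6,-10.3,21.3,-0.012,72,0,0,0,0]' 20
python3 - <<'E'
from h import *
st()
img,P=cloud("wrist"); save("d_wrist.png",img); z=P[...,2]; v,u=np.mgrid[:420,:560]
plan(((.4304,.1193,.008),12.9,72,6))
E
```

```text
clock: 11.85
tcp_pos: [0.4276, 0.1165, 0.1178]
orientation: [1.039, 1.311, -1.049]
contact_force: [0.7, 0.4, 1.1]
grip_width: 0.0724
t 11.85 tcp [0.4276 0.1165 0.1178] R
 [[-0.007  0.975  0.221]
 [-0.002  0.221 -0.975]
 [-1.    -0.007  0.   ]] F [0.7 0.4 1.1] w 0.07235910540140648 q [ 0.15  0.33 -0.64  2.16  0.28  0.75 -0.46]
72,18.6,0.2,-0.1,-0,72,18.7,0.1,-0.1,-0.001,72,18.6,0.2,-0.1,0,72,18.7,0.2,-0.1,-0,72,18.6,0.1,-0.1,-0,72,18.6,0.2,-0.1,-0.001,
```

View pics/d_wrist.png

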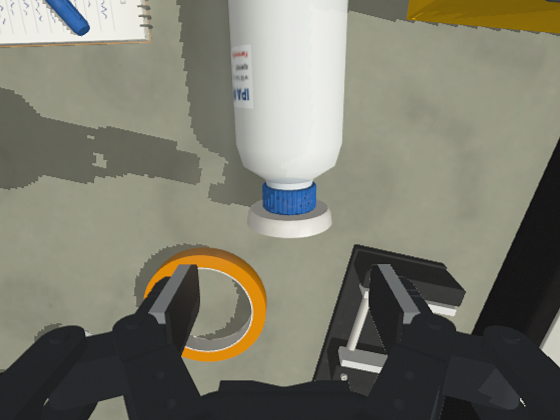

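The pads straddle the dish (dish at (289,218), finger mid-column ~285), tape and vice clear of the finger paths. Descending and gripping gently.

```bash
python3 -m pendant '[72,20,0.2,0,0,72,20,0.2,0,0,72,20,0.2,0,0,72,20,0.2,0,0,72,20,0.2,0,0,72,11,0,0,0,72,0,0,0,0]' 20 && python3 -m pendant '[45,0,0,0,0,45,0,0,0,0,45,0,0,0,0,45,0,0,0,0]' 20
python3 - <<'E'
from h import *
st()
ph=np.radians(np.arange(0,61,6)); H=133*np.cos(ph)-33.5*np.sin(ph); Z=133*np.sin(ph)+33.5*np.cos(ph)
print("dz",np.diff(Z).round(1),"da",np.diff(H).round(1))
E
```

```text
clock: 12.78
tcp_pos: [0.4318, 0.1196, 0.0099]
orientation: [1.043, 1.307, -1.041]
contact_force: [-0.5, -0.6, 0.7]
grip_width: 0.072
clock: 13.28
tcp_pos: [0.4316, 0.1188, 0.0099]
orientation: [1.044, 1.306, -1.042]
contact_force: [1.0, 0.0, 2.7]
grip_width: 0.0554
t 13.275 tcp [0.4316 0.1188 0.0099] R
 [[ 0.001  0.975  0.222]
 [ 0.001  0.222 -0.975]
 [-1.     0.001 -0.   ]] F [1.  0.  2.7] w 0.05538887584398052 q [ 0.    0.52 -0.49  2.21  0.51  0.51 -0.66]
dz [13.7 13.2 12.5 11.7 10.8  9.8  8.6  7.4  6.   4.6] da [ -4.2  -5.6  -7.   -8.3  -9.4 -10.5 -11.5 -12.3 -13.  -13.6]
```

```bash
python3 -m pendant '[45,-7,0,-2,0,45,-7,0,-2.5,0,45,-13,0,-5.6,0,45,-12.5,0,-7,0,45,-11.7,0,-8.3,0]' && python3 -m pendant '[45,-10.8,0,-9.4,0,45,-9.8,0,-10.5,0,45,-8.6,0,-11.5,0,45,-7.4,0,-12.3,0,45,-6,0,-13,0,45,-4.6,0,-13.6,0,45,0,0,0,0]'
python3 - <<'E'
from h import *
st()
img,P=cloud("side"); save("e_side.png",cv2.resize(img[180:320,140:340],None,fx=3,fy=3))
E
```

```text
clock: 13.9
tcp_pos: [0.4252, 0.1438, 0.0617]
orientation: [1.043, 1.307, -1.042]
contact_force: [0.5, -1.5, -0.8]
grip_width: 0.0554
clock: 14.78
tcp_pos: [0.4109, 0.2139, 0.1097]
orientation: [1.044, 1.306, -1.039]
contact_force: [1.6, -5.3, 12.8]
grip_width: 0.0558
t 14.775 tcp [0.4109 0.2139 0.1097] R
 [[ 0.003  0.975  0.224]
 [ 0.001  0.224 -0.975]
 [-1.     0.003 -0.   ]] F [ 1.6 -5.3 12.8] w 0.05579184294273076 q [-0.07  0.37 -0.64  2.13  0.33  0.74 -0.7 ]
```

View pics/e_side.png

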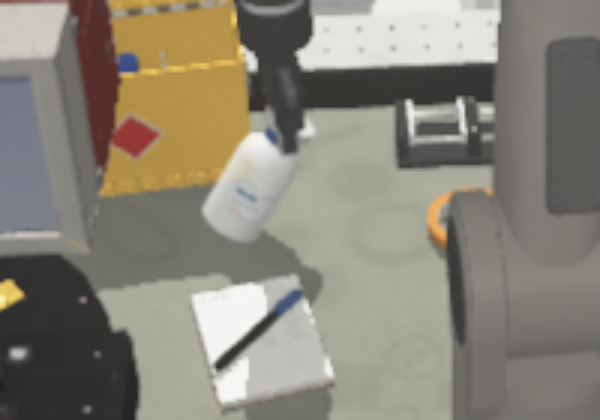

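```bash
python3 -m pendant '[45,-10,0,-6,0,45,-10,0,0,0,45,-10,0,3,0,45,-5,0,3,0,45,0,0,0,0,45,0,0,0,0]'
python3 - <<'E'
from h import *
st()
a=np.array([.2235,-.9747])
m0=None
for c in ["side","top"]:
    img,P=cloud(c); s=nets.silhouettes("solvent_bottle",c)
    if not s: print(c,"none"); continue
    m=s[0]["mask"]; p=P[m]; p=p[np.isfinite(p[:,0])]; p=p[(p[:,2]>.01)]
    mn=np.median(p,0); t=(p-mn)[:,:2]@a; 
    for lo in np.arange(.02,.2,.015):
        k=(p[:,2]>=lo)&(p[:,2]<lo+.015)
        if k.sum()>5: print(c,round(lo+.0075,3),k.sum(),"a-range",np.percentile(p[k][:,:2]@a,[3,97]).round(3))
E
```

```text
clock: 15.58
tcp_pos: [0.4096, 0.2115, 0.1426]
orientation: [1.043, 1.307, -1.043]
contact_force: [0.9, 1.0, -3.8]
grip_width: 0.0551
t 15.575 tcp [0.4096 0.2115 0.1426] R
 [[-0.     0.975  0.222]
 [-0.     0.222 -0.975]
 [-1.    -0.     0.   ]] F [ 0.9  1.  -3.8] w 0.05513736736052988 q [-0.03  0.32 -0.67  2.1   0.27  0.81 -0.65]
side 0.028 10 a-range [-0.12 -0.09]
side 0.042 70 a-range [-0.151 -0.094]
side 0.058 81 a-range [-0.152 -0.092]
side 0.073 87 a-range [-0.149 -0.091]
side 0.088 92 a-range [-0.148 -0.087]
side 0.103 86 a-range [-0.145 -0.087]
side 0.118 96 a-range [-0.143 -0.083]
side 0.133 136 a-range [-0.138 -0.086]
side 0.148 16 a-range [-0.128 -0.093]
side 0.163 67 a-range [-0.13  -0.077]
side 0.178 11 a-range [-0.132 -0.123]
top 0.028 7 a-range [-0.154 -0.103]
top 0.042 96 a-range [-0.155 -0.1  ]
top 0.058 106 a-range [-0.154 -0.1  ]
top 0.073 105 a-range [-0.152 -0.1  ]
top 0.088 101 a-range [-0.15  -0.098]
top 0.103 114 a-range [-0.148 -0.096]
top 0.118 162 a-range [-0.145 -0.087]
top 0.133 197 a-range [-0.141 -0.094]
top 0.148 13 a-range [-0.127 -0.121]
top 0.163 65 a-range [-0.133 -0.118]
top 0.178 11 a-range [-0.133 -0.125]
```

```bash
python3 -m pendant '[45,0,0,10,0,45,0,0,10,0,45,8,0,0,0,45,8,0,0,0,45,6,0,0,0,45,0,0,0,0]' && python3 -m pendant '[45,4,0,0,0,45,3,0,0,0,45,2,0,0,0,45,0,0,0,0]'
```

```text
clock: 16.52
tcp_pos: [0.4136, 0.1923, 0.1202]
orientation: [1.041, 1.308, -1.043]
contact_force: [0.5, 0.9, -3.4]
grip_width: 0.0552
clock: 17.02
tcp_pos: [0.4188, 0.1965, 0.1156]
orientation: [1.051, 1.303, -1.032]
contact_force: [2.1, 2.9, 19.1]
grip_width: 0.0551
```

```bash
python3 -m pendant '[45,-2,0,0,0,45,-1.5,0,0,0,45,0,0,0,0]'; python3 -m pendant '[60,0,0,0,0,62,0,0,0,0,66,0,0,0,0,72,0,0,0,0,74,0,0,0,0,74,0,0,0,0]'
python3 - <<'E'
from h import *
img,P=cloud("side"); save("f_side.png",cv2.resize(img[180:320,140:340],None,fx=3,fy=3))
img,P=cloud("wrist"); np.save("Pw.npy",P); save("f_wrist.png",img)
st()
E
```

```text
clock: 17.4
tcp_pos: [0.4148, 0.1929, 0.1159]
orientation: [1.044, 1.306, -1.041]
contact_force: [0.8, 0.8, 5.5]
grip_width: 0.0551
clock: 18.15
tcp_pos: [0.4141, 0.1923, 0.1154]
orientation: [1.043, 1.307, -1.043]
contact_force: [-0.9, 0.2, -0.4]
grip_width: 0.0741
t 18.25 tcp [0.4141 0.1923 0.1154] R
 [[-0.     0.975  0.222]
 [-0.     0.222 -0.975]
 [-1.    -0.     0.   ]] F [-1.2  0.1 -0.8] w 0.07406004309021995 q [-0.02  0.35 -0.65  2.13  0.31  0.75 -0.64]
```

View pics/f_side.png

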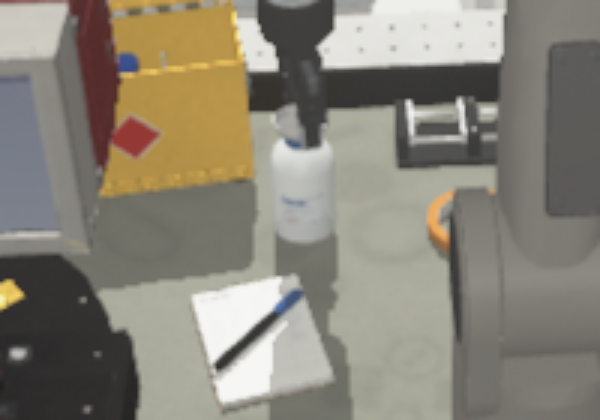

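The bottle stands upright and free. I'll clear it, measure the dish from above, and refine the bay centre.

```bash
python3 -m pendant '[74,-30,0,0,0,74,-40,0,0,0,85,-40,0,0,0,85,-40,0,20,0.05,85,-20,0,20,0.04,85,0,0,0,0]'
python3 - <<'E'
from h import *
st()
img,P=cloud("wrist"); np.save("Pw.npy",P); save("g_wrist.png",img); z=P[...,2]
v,u=np.mgrid[:420,:560]
near=np.hypot(P[...,0]-.4135,P[...,1]-.193)<.06
d=P[near&(z>.134)&(z<.15)&(v<300)]; print("dish n",len(d),"z",np.percentile(d[:,2],[5,50,95]).round(4))
dd=d[d[:,2]<.143]; c,rad=cv2.minEnclosingCircle((d[:,:2]*1000).astype(np.float32)); print("dish circle",c,rad)
b=P[near&(z<.085)&(z>.02)&(v<300)]; print("body y range",len(b), b.min(0).round(3),b.max(0).round(3))
hsv=cv2.cvtColor(img,cv2.COLOR_RGB2HSV)
mat=(hsv[...,0]>100)&(hsv[...,0]<125)&(hsv[...,1]>80)&(z<.03)&(z>.005)&(abs(P[...,0]-.53)<.08)&(abs(P[...,1]-.30)<.06); A=P[mat]
if len(A): rc=cv2.minAreaRect((A[:,:2]*1000).astype(np.float32)); print("mat",len(A),rc,cv2.boxPoints(rc).round().tolist())
yel=(abs(hsv[...,0].astype(int)-25)<6)&(hsv[...,1]>150)&(abs(z-.165)<.006); A=P[yel]; print("rim",len(A),cv2.boxPoints(cv2.minAreaRect((A[:,:2]*1000).astype(np.float32))).round().tolist())
E
```

```text
clock: 19.0
tcp_pos: [0.4233, 0.1522, 0.2868]
orientation: [1.114, 1.266, -1.11]
contact_force: [-0.3, 0.3, -0.2]
grip_width: 0.0849
t 19.0 tcp [0.4233 0.1522 0.2868] R
 [[ 0.004  0.991  0.131]
 [ 0.     0.131 -0.991]
 [-1.     0.004  0.   ]] F [-0.3  0.3 -0.2] w 0.08486638008354906 q [ 0.16  0.09 -0.68  1.96  0.07  1.1  -0.41]
dish n 1434 z [0.1342 0.1377 0.1405]
dish circle (397.2529296875, 197.00360107421875) 29.056888580322266
body y range 24 [0.37  0.198 0.084] [0.431 0.231 0.085]
mat 4187 ((544.8939819335938, 309.8592224121094), (70.41263580322266, 62.07280731201172), 8.328323364257812) [[506.0, 335.0], [515.0, 274.0], [584.0, 284.0], [575.0, 346.0]]
rim 2181 [[467.0, 296.0], [473.0, 253.0], [600.0, 270.0], [594.0, 314.0]]
```

View pics/g_wrist.png

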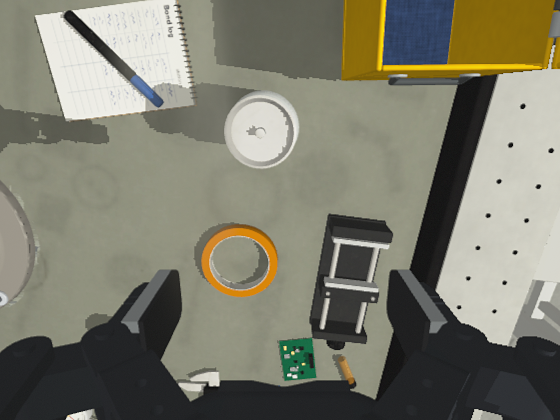

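The bottle stands at (261,130), tape, vice and calliper untouched. Its dish seems ~16 mm off the release point; cross-checking with the other cameras.

Run:
```python
from h import *
for c in ["top","side","wrist"]:
    img,P=cloud(c); z=P[...,2]
    near=np.hypot(P[...,0]-.40,P[...,1]-.195)<.05
    d=P[near&(z>.136)&(z<.148)]
    cc,rad=cv2.minEnclosingCircle((d[:,:2]*1000).astype(np.float32)); print(c,len(d),np.round(cc,1),round(rad,1),"median",np.median(d,0).round(4))
a=np.radians(8)
plan(((.3985,.197,.19),8,76,6),((.3985,.197,.114),8,76,5))
```

```text
top 175 [399.3 196.8] 30.4 median [0.3989 0.1964 0.1389]
side 132 [396.3 195.8] 31.9 median [0.3996 0.1964 0.1389]
wrist 1210 [397.9 196.7] 29.0 median [0.3978 0.1973 0.1391]
76,15.7,-2.8,-7.7,-0.001,76,15.8,-2.8,-7.6,-0,76,15.7,-2.8,-7.7,-0.001,76,15.7,-2.7,-7.7,-0.001,76,15.8,-2.8,-7.6,-0,76,15.7,-2.8,-7.7,-0.001,
76,15.2,0,0,0,76,15.2,0,0,0,76,15.2,0,0,0,76,15.2,0,0,0,76,15.2,0,0,0,
```

```bash
python3 -m pendant '[78,15.7,-2.8,-7.7,0,78,15.7,-2.8,-7.7,0,78,15.7,-2.8,-7.7,0,78,15.7,-2.8,-7.7,0,78,15.7,-2.8,-7.7,0,78,15.7,-2.8,-7.7,0,78,0,0,0,0]' 20 && python3 -c "
from h import *
st(); plan(((.398,.1968,.111),8,78,1))"
```

```text
clock: 20.08
tcp_pos: [0.3976, 0.1971, 0.1896]
orientation: [1.106, 1.273, -1.111]
contact_force: [0.3, -0.3, 0.3]
grip_width: 0.0779
t 20.075 tcp [0.3976 0.1971 0.1896] R
 [[-0.003  0.991  0.136]
 [-0.001  0.136 -0.991]
 [-1.    -0.003  0.   ]] F [ 0.3 -0.3  0.3] w 0.0779442838590876 q [ 0.04  0.22 -0.71  2.09  0.18  0.9  -0.63]
78,78.6,0.3,0.4,-0.003,
```

```bash
python3 -m pendant '[78,20,0,0,0,78,20,0,0,0,78,20,0,0,0,78,12,0,0,0,78,6,0,0,0,78,0,0,0,0]' 30 && python3 -m pendant '[66,0,0,0,0,62,0,0,0,0,58,0,0,0,0,45,0,0,0,0,45,0,0,0,0,45,0,0,0,0]' 30; python3 -c "
from h import *
st()"
```

```text
clock: 20.82
tcp_pos: [0.3993, 0.1968, 0.1132]
orientation: [1.11, 1.27, -1.11]
contact_force: [-0.1, 0.5, 0.4]
grip_width: 0.0783
clock: 21.58
tcp_pos: [0.3994, 0.197, 0.1138]
orientation: [1.11, 1.269, -1.109]
contact_force: [-2.2, -1.0, 6.4]
grip_width: 0.0554
t 21.575 tcp [0.3994 0.197  0.1138] R
 [[ 0.001  0.991  0.134]
 [-0.     0.134 -0.991]
 [-1.     0.001  0.   ]] F [-2.2 -1.   6.4] w 0.05535999366923395 q [-0.03  0.34 -0.66  2.16  0.31  0.73 -0.76]
```

```bash
python3 -m pendant '[45,-8,0,0,0,45,-15,0,0,0,45,-25,0,0,0,45,-30,0,0,0,45,-30,0,0,0,45,-30,0,0,0,45,-30,0,0,0,45,-20,0,0,0,45,-10,0,0,0,45,0,0,0,0]' && python3 -c "
from h import *
st(); plan(((.530,.304,.312),8,45,8))"
```

```text
clock: 22.82
tcp_pos: [0.3992, 0.1968, 0.3116]
orientation: [1.11, 1.269, -1.109]
contact_force: [0.4, -0.2, -4.5]
grip_width: 0.0555
t 22.825 tcp [0.3992 0.1968 0.3116] R
 [[ 0.001  0.991  0.134]
 [ 0.     0.134 -0.991]
 [-1.     0.001  0.   ]] F [ 0.4 -0.2 -4.5] w 0.055515225805423896 q [ 0.11  0.06 -0.73  1.93  0.05  1.16 -0.5 ]
45,-0,18,-11.1,-0.001,45,-0.1,18,-11.1,-0,45,-0,18,-11.1,-0.001,45,-0.1,18,-11,-0.001,45,-0,18,-11.1,-0.001,45,-0.1,18.1,-11,-0,45,-0,18,-11,-0.001,45,-0.1,18,-11.1,-0.001,
```

```bash
python3 -m pendant '[45,0,9,-5.5,0,45,0,18,-11,0,45,0,18,-11,0,45,0,18,-11,0,45,0,18,-11,0,45,0,18,-11,0,45,0,18,-11,0,45,0,18,-11,0,45,0,9,-5.5,0,45,0,0,0,0,45,0,0,0,0]'
python3 - <<'E'
from h import *
st()
ims=[]
X=np.array([np.cos(.138),np.sin(.138)]);Y=np.array([-X[1],X[0]])
for c in ["top","side","wrist"]:
    img,P=cloud(c); ims.append(img); z=P[...,2]; np.save(f"P_{c}.npy",P)
    near=(abs(P[...,0]-.53)<.06)&(abs(P[...,1]-.304)<.06)
    white=(img.min(-1)>110)
    for lo,hi in [(.2,.225),(.225,.25),(.25,.275)]:
        d=P[near&white&(z>lo)&(z<hi)]
        if len(d)>20: print(c,lo,len(d),"X",np.percentile(d[:,:2]@X,[1,99]).round(4),"Y",np.percentile(d[:,:2]@Y,[1,99]).round(4))
o=r.get_obs(); print("tcp XY",np.array(o["tcp_pos"])[:2]@X,np.array(o["tcp_pos"])[:2]@Y)
hsv=cv2.cvtColor(ims[2],cv2.COLOR_RGB2HSV); P=np.load("P_wrist.npy"); z=P[...,2]
yel=(abs(hsv[...,0].astype(int)-25)<6)&(hsv[...,1]>150)&(abs(z-.165)<.005); A=P[yel][:,:2]; print("rim",len(A),"X",np.percentile(A@X,[1,99]),"Y",np.percentile(A@Y,[1,99]))
mat=(hsv[...,0]>100)&(hsv[...,0]<125)&(hsv[...,1]>80)&(z<.025)&(z>.008)&(abs(P[...,0]-.53)<.08)&(abs(P[...,1]-.30)<.06);A=P[mat][:,:2]
if len(A): print("mat",len(A),"X",np.percentile(A@X,[1,99]),"Y",np.percentile(A@Y,[1,99]))
save("h_wrist.png",ims[2])
E
```

```text
clock: 24.2
tcp_pos: [0.5297, 0.3028, 0.3108]
orientation: [1.109, 1.27, -1.111]
contact_force: [-0.3, -1.4, -3.8]
grip_width: 0.0552
t 24.2 tcp [0.5297 0.3028 0.3108] R
 [[-0.001  0.991  0.134]
 [-0.001  0.134 -0.991]
 [-1.    -0.001  0.001]] F [-0.3 -1.4 -3.8] w 0.05522396665536832 q [-0.09  0.39 -0.71  1.58  0.26  1.27 -0.71]
top 0.2 175 X [0.5311 0.5611] Y [0.2024 0.2598]
top 0.225 208 X [0.5301 0.5619] Y [0.1959 0.2603]
top 0.25 204 X [0.5309 0.5633] Y [0.1975 0.2601]
side 0.2 125 X [0.5278 0.5556] Y [0.1958 0.2584]
side 0.225 143 X [0.5269 0.5591] Y [0.1958 0.2591]
side 0.25 144 X [0.5274 0.5628] Y [0.1964 0.2591]
wrist 0.2 405 X [0.5398 0.5934] Y [0.2457 0.2607]
wrist 0.225 603 X [0.5399 0.5934] Y [0.2464 0.2606]
wrist 0.25 847 X [0.5386 0.5939] Y [0.245  0.2606]
tcp XY 0.5665231303549599 0.2269862179848992
rim 6966 X [0.50588706 0.645162  ] Y [0.18841619 0.36646787]
mat 2395 X [0.51352761 0.61830217] Y [0.20577077 0.25537706]
```

View pics/h_wrist.png

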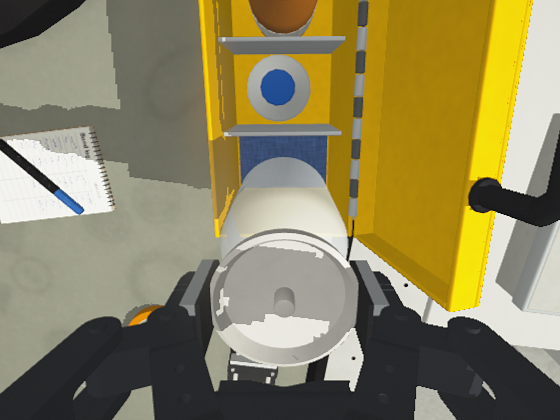

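The bottle hangs vertical over the bay; lid open, other bottles in place. The lateral bay centre estimates differ by 5 mm, so I'll locate the dividers directly.

Run:
```python
from h import *
X=np.array([np.cos(.138),np.sin(.138)]);Y=np.array([-X[1],X[0]])
P=np.load("P_wrist.npy"); img=cv2.imread("pics/h_wrist.png")[...,::-1]; z=P[...,2]; x=P[...,:2]@X; y=P[...,:2]@Y
v,u=np.mgrid[:420,:560]; hsv=cv2.cvtColor(img.copy(),cv2.COLOR_RGB2HSV)
gray=(hsv[...,1]<60)&(u>222)&(u<345)
for nm,a,b in [("near",118,142),("far",30,60)]:
    k=gray&(v>a)&(v<b)&(z>.085)&(z<.112); print(nm,k.sum(),"Y",np.percentile(y[k],[2,50,98]).round(4),"z",np.percentile(z[k],[2,98]).round(3))
    k2=k&(z>.096); print("  top",k2.sum(),np.percentile(y[k2],[5,50,95]).round(4))
yel=(abs(hsv[...,0].astype(int)-25)<6)&(hsv[...,1]>150)
k=yel&(abs(z-.165)<.004)&(x<.53); print("front rim X",np.percentile(x[k],[2,50,98]).round(4), "v max",v[k].max(),"Ymin",y[k].min())
k=yel&(abs(z-.165)<.004)&(x>.6); print("rear rim X",np.percentile(x[k],[2,50,98]).round(4))
k=(hsv[...,0]>100)&(hsv[...,0]<125)&(hsv[...,1]>80)&(v>125)&(v<200)&(u>225)&(u<340); print("mat",k.sum(),np.percentile(z[k],[5,50,95]).round(3),"Ymax",np.percentile(y[k&(z<.02)],[95,99,100]),"X",np.percentile(x[k&(z<.02)],[1,99]))
k=(hsv[...,0]>100)&(hsv[...,0]<125)&(hsv[...,1]>80)&(v>60)&(v<110)&(z>.12)&(u<330); print("white cap centre X,Y",x[k].mean(),y[k].mean())
```

```text
near 397 Y [0.2664 0.2702 0.2806] z [0.087 0.112]
  top 287 [0.2665 0.2702 0.2804]
far 725 Y [0.3342 0.3483 0.3519] z [0.086 0.112]
  top 538 [0.3346 0.3483 0.3514]
front rim X [0.5056 0.5079 0.5094] v max 236 Ymin 0.18501835057728364
rear rim X [0.6211 0.6369 0.6447]
mat 2407 [nan nan nan] Ymax [0.25410528 0.25537706 0.25562414] X [0.51352761 0.61830217]
white cap centre X,Y 0.5618507216913472 0.30899439088284025
```

```bash
python3 -m pendant '[45,10,0,0,0,45,20,0,0,0,45,20,0,0,0,45,20,0,0,0,45,15,0,0,0,45,10,0,0,0,45,0,0,0,0]' && python3 -m pendant '[45,15,0,0,0,45,15,0,0,0,45,15,0,0,0,45,12,0,0,0,45,8,0,0,0,45,4,0,0,0,45,0,0,0,0]'
```

```text
clock: 25.22
tcp_pos: [0.5299, 0.303, 0.2154]
orientation: [1.109, 1.27, -1.111]
contact_force: [-0.0, -0.8, -3.3]
grip_width: 0.055
clock: 26.1
tcp_pos: [0.5302, 0.3032, 0.1471]
orientation: [1.11, 1.27, -1.11]
contact_force: [0.5, 0.6, -3.6]
grip_width: 0.0553
```

No side contact. Lowering the last ~18 mm slowly.

```bash
python3 -m pendant '[45,4,0,0,0,45,4,0,0,0,45,3,0,0,0,45,2,0,0,0,45,0,0,0,0]' && python3 -m pendant '[45,1.5,0,0,0,45,1.5,0,0,0,45,0,0,0,0]'
```

```text
clock: 26.72
tcp_pos: [0.5301, 0.3031, 0.134]
orientation: [1.11, 1.27, -1.11]
contact_force: [1.1, -0.1, -3.8]
grip_width: 0.055
clock: 27.1
tcp_pos: [0.5301, 0.3031, 0.1311]
orientation: [1.11, 1.27, -1.11]
contact_force: [-0.9, 0.4, -3.1]
grip_width: 0.0548
```

```bash
python3 -m pendant '[45,1.2,0,0,0,45,1,0,0,0,45,0,0,0,0]' && python3 -m pendant '[45,0.8,0,0,0,45,0.5,0,0,0,45,0,0,0,0]'
```

```text
clock: 27.48
tcp_pos: [0.5302, 0.3032, 0.1291]
orientation: [1.11, 1.27, -1.11]
contact_force: [0.4, 0.6, -2.4]
grip_width: 0.0551
clock: 27.85
tcp_pos: [0.5304, 0.304, 0.129]
orientation: [1.111, 1.269, -1.109]
contact_force: [-2.4, -1.6, 5.7]
grip_width: 0.0554
```

```bash
python3 -m pendant '[58,0,0,0,0,60,0,0,0,0,62,0,0,0,0,65,0,0,0,0,68,0,0,0,0,70,0,0,0,0,70,0,0,0,0]' && python3 -c "
from h import *
st()"
```

```text
clock: 28.72
tcp_pos: [0.5302, 0.3032, 0.1277]
orientation: [1.11, 1.27, -1.11]
contact_force: [-0.4, -1.1, -0.2]
grip_width: 0.0698
t 28.725 tcp [0.5302 0.3032 0.1277] R
 [[ 0.     0.991  0.134]
 [-0.     0.134 -0.991]
 [-1.     0.     0.   ]] F [-0.4 -1.1 -0.2] w 0.0698479545177048 q [-0.15  0.57 -0.64  1.77  0.41  0.94 -0.83]
```

```bash
python3 -m pendant '[70,-4,0,0,0,70,-6,0,0,0,70,-10,0,0,0,70,-20,0,0,0,70,-40,0,0,0,70,-50,0,0,0,70,-50,0,0,0,70,-50,0,0,0,70,0,-20,25,0,70,0,-30,40,0,70,0,0,0,0]'
python3 - <<'E'
from h import *
st()
X=np.array([np.cos(.138),np.sin(.138)]);Y=np.array([-X[1],X[0]])
img,P=cloud("wrist"); save("i_wrist.png",img); z=P[...,2]
near=np.hypot(P[...,0]-.53,P[...,1]-.304)<.05
d=P[near&(z>.148)&(z<.162)]; cc,rad=cv2.minEnclosingCircle((d[:,:2]*1000).astype(np.float32)); c=np.array(cc)/1000
print(len(d),"dish",c,rad,"XY",c@X,c@Y,"z pct",np.percentile(d[:,2],[5,50,95]))
k=P[near&(z>.15)]; A=np.c_[d[:,:2],np.ones(len(d))]; print("tilt fit",np.linalg.lstsq(A,d[:,2],rcond=None)[0].round(3))
E
```

```text
clock: 30.1
tcp_pos: [0.4885, 0.2291, 0.3592]
orientation: [1.112, 1.265, -1.112]
contact_force: [0.2, -0.2, -0.1]
grip_width: 0.0701
t 30.1 tcp [0.4885 0.2291 0.3592] R
 [[ 0.002  0.991  0.13 ]
 [-0.002  0.13  -0.991]
 [-1.     0.002  0.003]] F [ 0.2 -0.2 -0.1] w 0.07007285698666335 q [ 0.06  0.23 -0.73  1.67  0.16  1.3  -0.57]
3020 dish [0.53170209 0.2924527 ] 41.65715789794922 XY 0.5668777462161428 0.21653016190926735 z pct [0.14825709 0.14978211 0.15612803]
tilt fit [ 0.002 -0.023  0.157]
```

View pics/i_wrist.png

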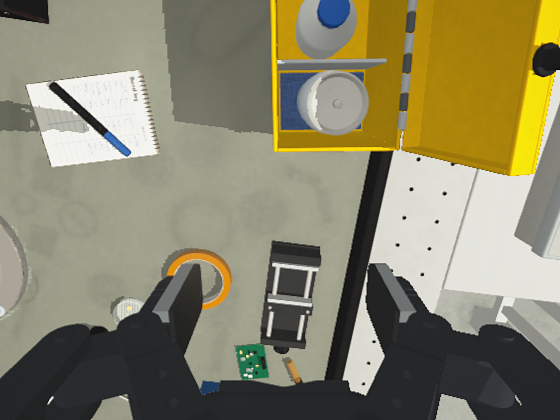

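The bottle stands upright on the mat (dish at (338,101)). The lid is open, the neighbouring bottles and tape are in place, and the gripper is clear.

```bash
python3 -m pendant '[70,-30,0,0,0,70,0,0,0,0]'
python3 - <<'E'
from h import *
img,P=cloud("wrist"); z=P[...,2]
hsv=cv2.cvtColor(img,cv2.COLOR_RGB2HSV)
k=(np.hypot(P[...,0]-.535,P[...,1]-.305)<.045)&(z>.1505)&(z<.162)&(hsv[...,1]<60); d=P[k]; print("dish",len(d),np.median(d,0),np.linalg.lstsq(np.c_[d[:,:2],np.ones(len(d))],d[:,2],rcond=None)[0].round(3))
print(nets.look_for("tape_roll","wrist")[:1])
img,P=cloud("top"); print([(np.round(x["location"],3),x["score"]) for x in nets.look_for("calliper","top")[:1]+nets.look_for("tape_roll","top")[:1]+nets.look_for("lid","top")[:1]])
r.hand_in()
E
```

```text
clock: 30.4
tcp_pos: [0.4902, 0.2342, 0.3906]
orientation: [1.113, 1.269, -1.104]
contact_force: [-0.1, 0.2, -0.6]
grip_width: 0.0696
dish 643 [0.5293746  0.30232001 0.15266696] [-0.004  0.001  0.155]
[{'location': [0.4031, 0.042, 0.0131], 'score': 0.83}]
[(array([ 0.357, -0.199,  0.017]), 0.96), (array([0.38 , 0.019, 0.015]), 0.63), (array([0.612, 0.394, 0.221]), 0.69)]
the job is handed in; nothing more can be done
```

The job is done and handed in at about 30.7 s, in the order asked. I swung the lid past its balance point and it rests open. I then stood the bottle upright on the bench and let go of it. After re-gripping it by the dish, I lowered it onto the blue mat in the right-hand bay and released it.

**Last checks that agreed:**
- **Bottle:** the dish is level (fitted slope under 0.005). It is near the bay centre, at about (0.53, 0.30).
- **Lid:** it was still open in the last wrist picture. The final top-camera reading put it at 0.22 m height behind the hinge.
- **Robot:** the gripper is clear and touching nothing.
- **Tape roll:** the top camera found it within 3 mm of where it started.

**Checks that disagreed:**
- **Tape roll:** one wrist-camera reading of the tape differed by about 25 mm. That picture showed it partly hidden by a finger.
- **Calliper:** the top-camera reading moved by about 25 mm from the first one. The robot never went near it, and the arm was blocking part of the view, so I take this as a different visible part.
- **Bottle on the bench:** after release it stood about 16 mm from where I let go. I measured it again before re-gripping.

**Not checked by measurement:** the two bottles in the chest I judged by eye. The white bottle was in place in the last wrist picture. The amber one was last visible in the picture taken just before lowering.

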